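# Set the bench meter on its sloping stand and log it in

## Task

Lay the yellow multimeter on its back on the black pad of the sloping stand, display end up the slope, with its foot down against the cleat so that it cannot slide, and let go without dropping it. Then press the stand's upper key right down for a moment and let it come up, and after it the lower key in the same way. Leave the meter where it lies and do not disturb the hex-key set, the blue screwdriver or the tape roll.

Things in the scene. Friction and masses are not known exactly. Their poses are not given: they have to be found in the camera images.
- meter: Hand multimeter in a yellow holster, 150 x 66 mm, 34 mm thick at the sides (grip there; its knob and raised face reach 47 mm), about 0.4 kg, loose, lying on its back. Origin: centre of its back (underside). x runs along its length to the display end, y across the 66 mm width, z out of its face.
- meter_foot (a point): Middle of the meter's foot edge at its back: 75 mm from the meter's origin along its -x, the end away from the display.
- meter_head (a point): Middle of the meter's head edge at its back: 75 mm from the meter's origin along its +x, the display end.
- deck: Grey sloping deck (204 x 235 mm) of the fixed steel stand, rising 30 degrees away from the robot. Origin on its surface at the uphill face of the cleat, midway along it, 30 mm above the bench. x: up the slope, y: across to the left, z: out of the surface. Surface spans x -14 to 190, y -167 to 67 mm; flush black pad x 3 to 155, y -56 to 56 mm; keys at y = -127 mm.
- cleat_top (a point): Middle of the top of the cleat, an aluminium bar along the deck's low edge nearest the robot: 126 mm long, 10 mm thick (deck x -10 to 0 mm), standing 16 mm above the deck. This point is at deck x = -5, y = 0, z = 16 mm.
- key_upper_top (a point): Centre of the top of the upper (uphill) of the two equal grey round keys, 28 mm in diameter, on a black housing at the right of the deck; it lies 125 mm up the slope from the cleat's face. It is pressed along the deck's -z.
- key_lower_top (a point): Centre of the top of the lower (downhill) grey round key, 28 mm in diameter, same make; it lies 45 mm up the slope from the cleat's face. It is pressed along the deck's -z.
- key_upper (a joint): Travel of the upper key in m: 0 up, 0.006 fully down; springs back; fully down takes 5 N.
- key_lower (a joint): Travel of the lower key in m: 0 up, 0.006 fully down; springs back; fully down takes 5 N.
- hex_set: Red hex-key set, 28 x 95 x 23 mm, loose, a bystander; origin at the centre of its underside.
- driver: Small blue screwdriver, 17 x 138 x 19 mm, loose, a bystander; origin at the centre of its underside.
- tape: Roll of black tape lying flat, 62 mm across, 19 mm high, loose, a bystander; origin at the centre of its underside.

How it is judged:
By the outcome, as a careful person would: the job done as asked, in the order asked, and still so for the second after the job is handed in, with the robot touching nothing.
It also fails if it takes over 54 s, if anything falls off the work surface, if the arm or the gripper's body presses on something with over 40 N, if the wrist force passes 120 N, or if a joint passes its speed limit or range.

## Robot

A 6-joint arm with a two-finger parallel gripper is mounted at the origin on a cart in front of the work surface, level with it; the furniture and walls round the work are solid. World frame = base frame: x ahead of the robot, y to its left, z up, the work surface at z = 0. Lengths are in m, angles in rad, forces in N, time in s.
With the tool pointing down it reaches from about 0.25 to 0.85 m from the base axis. Payload 12.5 kg.
Tool frame: the origin (TCP) lies at the very end of the fingers, on their centre line; the grasp point (between the pads) lies 19 mm behind it (arm.grip_depth is the distance from the TCP to the grasp point, in m); z points along the fingers, y is the line along which they close (so a half turn about z gives the same grasp; the last joint's range is limited). The gripper opens to 93 mm and grips with 3 to 60 N. Pads are 15 mm wide; open, the fingers measure 128 mm over their backs; the gripper's body (75 mm by 188 mm) begins 65 mm behind the grasp point.
Start: joints at [1.089, 0.351, 1.652, -0, 1.139, -0.085], TCP at [0.213, 0.507, 0.219] pointing down, gripper open.
Joint ranges: [-2.75, 2.75], [-0.79, 2.1], [0.01, 2.65], [-1.57, 4.71], [0.07, 3.14], [-2.87, 2.87]. Speed limits (rad/s): [2.22, 2.22, 2.79, 3.14, 3.14, 3.14].

## Interface

Orientations are given as a rotation vector (axis times angle).
In Python, from plant import telemetry, imaging, ticket, arm gives the robot as it stands.
- The arm moves only by the tool move_arm, never from a script. Its argument "moves" is a list of rows, each an object with "translation": the shift along the world's x, y, z in cm, a list of three; "angular": the turn, a rotation vector about the world's x, y, z in rad, a list of three. A call has 1 to 5 rows; each row shifts and turns the commanded pose from where the row before left it; what a row does not reach is not made up. A row lasts 1/8 s, in which the tool goes at most 62.5 mm and 10.7 degrees, less where a joint would pass 70% of its speed; a pose out of reach is approached as far as the arm can. A call is refused whole if a number of a shift passes 6.25 or a number of a turn 0.188, either way. A call with a gripper value outside its range is refused whole. "claw" is the finger opening in cm, from 0 to 9.3, set as the call begins (left out, the last holds). The fingers move at their own pace and stop on an object; "newtons" is the grip in N (left out, the last holds). Time passes only in rows, so rows that do not move let the fingers close. It gives the time, the measured TCP pose, the force, the opening and the grip force at its end, in the units of the state.
- telemetry.observe(): the state, without advancing time (a new reading comes with each control period).
- imaging.snapshot(name): name is "scene" or "top" or "wrist"; returns a dict with "frame" (480x640x3 uint8, blue, green, red), "camera_matrix" (3x3 intrinsics, pixels), "dist" ([k1, k2, p1, p2, k3] as OpenCV has them; the pictures are not rectified), "rvec" (rotation vector, rad) and "tvec" (3), from world to camera coordinates, as OpenCV has them. Camera axes: x right, y down, z forward; pixel columns grow to the right and rows downward; lengths in m; the calibration is good to about 2 mm. A picture is of the moment at which its call begins. There is no depth.
- ticket.finish_job(): hands the job in; it is judged then, once.
The state is a dict: "clock": time; "joint_pos": joint angles; "joint_velocities": joint speeds; "joint_efforts": joint torques, N m; "tool_pos": TCP position; "eef_rot": TCP orientation; "force": force on the tool from outside, world axes, zero at the start; "wrist_torque": the same for the moment, N m; "grip_width": opening from 0.0 (shut) to 1.0 (fully open); "grasp_force": force on a finger pad.
Only numpy, scipy, OpenCV 4.12 (cv2) and the standard library are available. Lean on these libraries where they do the work, as an engineer would, in place of code of your own. Each camera call takes 0.05 s, during which the arm holds its last target. There are 200 camera calls.

## Working session

There is one attempt and no reset: what is moved stays moved. The work goes in short steps, Python scripts to look and compute and a tool call to move; the robot and the scene stay as the last step left them, time stands still between calls to the robot, and variables do not carry over. Pictures are saved under pics/ and viewed, at most 10 in all, crops included, and the job is handed in when it is done.

Besides the shell and the picture viewer there is one more tool, called by a JSON object that holds its "op" and its "data", one argument or row to a line. move_arm: Moves the arm, as the interface text tells. Its arguments: {"type":"object","properties":{"moves":{"type":"array","items":{"type":"object","properties":{"translation":{"type":"array","items":{"type":"number"}},"angular":{"type":"array","items":{"type":"number"}}}}},"claw":{"type":"number"},"newtons":{"type":"number"}},"required":["moves"]}

```bash
ls; mkdir -p pics
python3 - <<'E'
from plant import telemetry, imaging, arm
import cv2,pickle
print(telemetry.observe())
d={}
for n in ("scene","top"):
    s=imaging.snapshot(n); d[n]=s; cv2.imwrite(f"pics/{n}0.png",s["frame"])
    print(n,s["camera_matrix"].tolist(),s["dist"],s["rvec"],s["tvec"])
pickle.dump(d,open("d0.pkl","wb"))
print([a for a in dir(arm) if a[0]!='_'])
E
```

```text
pics
{'clock': 0.0, 'joint_pos': array([ 1.08938799e+00,  3.51227745e-01,  1.65245190e+00, -5.25309950e-06,
        1.13910780e+00, -8.46016148e-02]), 'joint_velocities': array([ 0.00123178, -0.00079807,  0.00068304, -0.00044905,  0.00150926,
        0.00053553]), 'joint_efforts': array([-2.49942634e-03, -4.97314274e+01, -2.85253018e+01,  6.98639592e-02,
        2.57056364e-02, -1.17613340e-04]), 'tool_pos': array([0.21237196, 0.50695267, 0.21809551]), 'eef_rot': array([-6.19152957e-01, -3.07964013e+00,  1.80402944e-03]), 'force': array([-0.63574277,  0.20820009, -0.23871239]), 'wrist_torque': array([0.07765601, 0.03671024, 0.03075222]), 'grasp_force': 0.0, 'grip_width': 0.9970913179514388}
scene [[562.8433491348943, 0.0, 318.4805686651083], [0.0, 562.8433491348943, 237.14163364944207], [0.0, 0.0, 1.0]] [-0.04814576  0.          0.          0.          0.        ] [ 1.95722835 -0.84961493  0.51324189] [-0.29789914  0.3098671   0.87744471]
top [[509.4643039782495, 0.0, 319.8905032815801], [0.0, 509.4643039782495, 245.69336551122728], [0.0, 0.0, 1.0]] [-0.03382125  0.          0.          0.          0.        ] [ 2.12185247 -2.17807179  0.11252706] [0.11725819 0.53280638 1.1720176 ]
['IKError', 'grip_depth']
```

View pics/scene0.png

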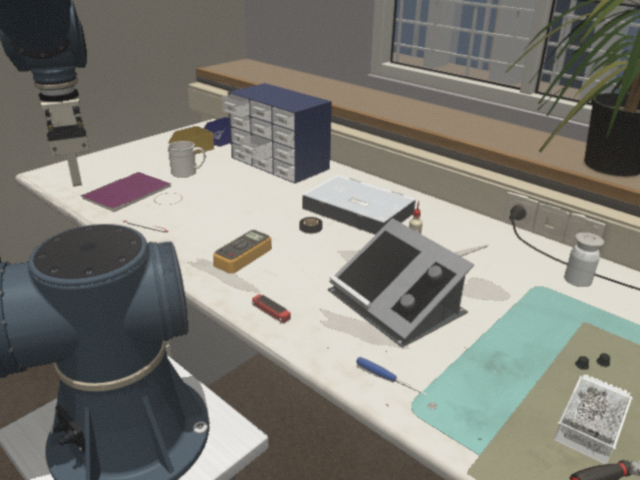

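View pics/top0.png

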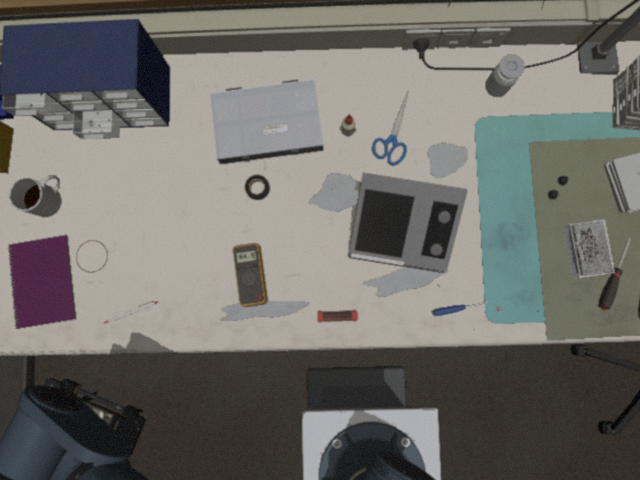

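The top view shows the meter at about (250,274) with its display end away from the robot. The stand is at about (407,222), its cleat runs along the low edge (row ~260), and the keys are at (443,216) and (436,250). I'll zoom in for the corners.

Run:
```python
import cv2,pickle
d=pickle.load(open("d0.pkl","rb"))
c=d["top"]["frame"][165:330,222:482]; cv2.imwrite("pics/topc.png",cv2.resize(c,None,fx=3,fy=3,interpolation=cv2.INTER_CUBIC))
c=d["scene"]["frame"][205:355,205:485]; cv2.imwrite("pics/scenec.png",cv2.resize(c,None,fx=2.8,fy=2.8,interpolation=cv2.INTER_CUBIC))
```

```text
(no output)
```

View pics/topc.png

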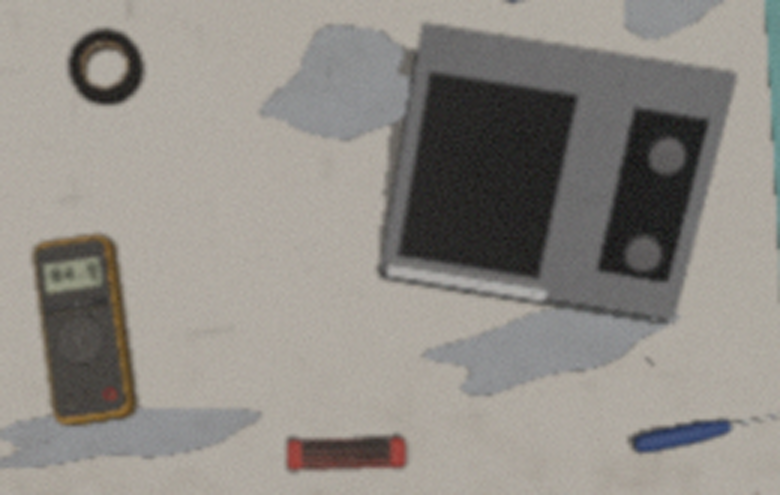

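View pics/scenec.png

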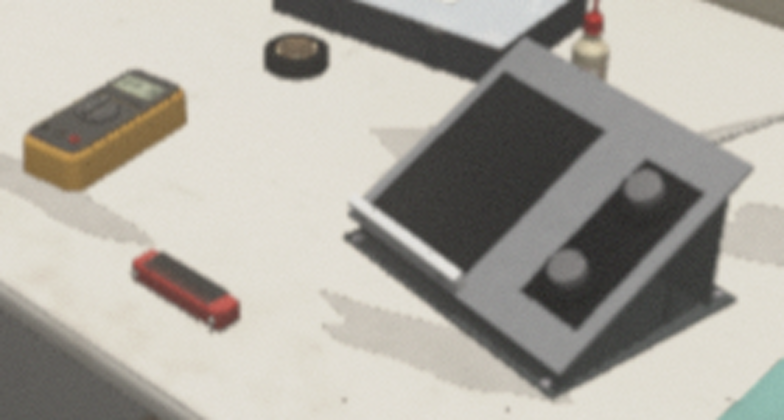

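Crop readings for the fit, in the original-image conversion: deck, pad, cleat and keys are all clear, and the meter's silhouette is clear in both views. I'll fit both poses from both cameras.

```bash
cat > h.py <<'E'
import numpy as np,cv2
from scipy.spatial.transform import Rotation as R
from scipy.optimize import least_squares
def proj(s,P): return cv2.projectPoints(np.asarray(P,float).reshape(-1,3),s["rvec"],s["tvec"],s["camera_matrix"],s["dist"])[0][:,0]
def deckR(yaw): return (R.from_rotvec([0,0,yaw])*R.from_rotvec([0,-np.pi/6,0])).as_matrix()
def deckw(p,P): return np.asarray(P)/1000@deckR(p[2]).T+[p[0],p[1],.03]
def meterhull(s,p):
    # rounded rectangle footprint r=8mm, z 0..34 (world lying flat) 
    a=np.linspace(0,2*np.pi,32,endpoint=False); r=8
    xy=np.c_[np.sign(np.cos(a))*(75-r)+r*np.cos(a),np.sign(np.sin(a))*(33-r)+r*np.sin(a)]
    P=np.r_[np.c_[xy,0*a],np.c_[xy,0*a+34]]/1000
    return cv2.convexHull(proj(s,P@R.from_rotvec([0,0,p[2]]).as_matrix().T+[p[0],p[1],0]).astype(np.float32))
E
python3 - <<'E'
from h import *
import pickle
d=pickle.load(open("d0.pkl","rb"))
T=lambda a:np.array(a)/3+[222,165]-[1/3,1/3]; S=lambda a:np.array(a)/2.8+[205,205]-[.32,.32]
dk=[[190,67,0],[190,-167,0],[-14,-167,0],[155,56,0],[155,-56,0]]
t=T([[422,23],[735,71],[672,322],[431,73],[578,96]]); s=S([[525,40],[752,168],[555,378],[506,72],[606,130]])
tk=T([[667,157],[642,253]]); sk=S([[643,185],[568,264]])
for n in d:
    s_=d[n]; print(n,"cam",(-cv2.Rodrigues(s_["rvec"])[0].T@s_["tvec"]).round(3))
def f(p):
    K=[[125,-127,p[3]],[45,-127,p[3]]]
    W=deckw(p,dk+K)
    return np.r_[proj(d["top"],W)-np.r_[t,tk],proj(d["scene"],W)-np.r_[s,sk]].ravel()
r=least_squares(f,[.45,-.05,-.15,10]); print("deck",r.x.round(4)); print(r.fun.reshape(-1,2).round(1).tolist())
mt=T([[36,255],[45,332],[53,405],[117,250],[126,330],[135,395],[75,238],[97,420]])
ms=S([[24,140],[24,160],[75,190],[130,155],[186,115],[185,92],[135,70],[85,95],[32,133]])
def g(p):
    return [cv2.pointPolygonTest(h,tuple(map(float,q)),True) for n,Q in(("top",mt),("scene",ms)) for h in[meterhull(d[n],p)] for q in Q]
m=least_squares(g,[.35,.25,.1],diff_step=1e-3); print("meter",m.x.round(4),np.round(m.fun,1))
np.save("fit.npy",np.r_[r.x,m.x])
# bystanders
def ray(n,px,z):
    s=d[n];u=cv2.undistortPoints(np.array([[px]],float),s["camera_matrix"],s["dist"])[0,0]
    M=cv2.Rodrigues(s["rvec"])[0];v=M.T@[*u,1];c=-M.T@s["tvec"];return (c+v*(z-c[2])/v[2]).round(3)
print("hex",ray("top",T([347,452]),.02),"driver",ray("top",T([680,437]),.015),"tape",ray("top",T([106,67]),.015))
E
```

```text
scene cam [-0.254 -0.621  0.71 ]
top cam [0.389 0.084 1.23 ]
deck [ 0.5108 -0.0315 -0.1923 21.763 ]
[[0.3, 0.4], [0.5, 1.3], [0.2, -0.4], [-0.5, -0.5], [-0.1, -0.1], [-0.2, 0.3], [0.1, 0.9], [0.1, -1.6], [0.8, -1.3], [0.9, -1.4], [-0.4, -0.4], [0.3, 0.4], [0.1, 0.2], [-0.7, 0.8]]
meter [0.4733 0.2721 0.1407] [ 2.3  1.5  0.6  0.1  1.2  1.6  1.6  1.1  1.4  0.7  2.   2.5  1.5  1.7
  1.1 -0.1  1.8]
hex [0.371 0.067 0.02 ] driver [ 0.376 -0.196  0.015] tape [0.687 0.254 0.015]
```

{"op": "move_arm", "data": {
  "moves": [
    {"translation": [4.4, -3.9, 0], "angular": [0, 0, 0.09]},
    {"translation": [4.4, -3.9, 0], "angular": [0, 0, 0.09]},
    {"translation": [4.4, -3.9, 0], "angular": [0, 0, 0.09]},
    {"translation": [4.4, -3.9, 0], "angular": [0, 0, 0.09]},
    {"translation": [4.4, -3.9, 0], "angular": [0, 0, 0.09]}
  ]
}}

```text
clock: 0.72
tool_pos: [0.4337, 0.3107, 0.2185]
eef_rot: [0.088, -3.14, 0.0]
force: [1.0, 0.8, 0.1]
grip_width: 1.002
grasp_force: 0.0
```

{"op": "move_arm", "data": {
  "moves": [
    {"translation": [4.1, -4.0, 0], "angular": [0, 0, 0.09]},
    {"translation": [0, 0, 0], "angular": [0, 0, 0]}
  ]
}}

```text
clock: 0.98
tool_pos: [0.4755, 0.2697, 0.2182]
eef_rot: [0.22, -3.134, 0.001]
force: [-0.7, 0.6, -0.3]
grip_width: 1.0
grasp_force: 0.0
```

Run:
```python
from h import *
import pickle
from plant import telemetry, imaging
o=telemetry.observe();print(o["clock"],o["tool_pos"],o["eef_rot"],o["joint_pos"].round(2))
s=imaging.snapshot("wrist");pickle.dump(s,open("w1.pkl","wb"))
im=s["frame"].copy();F=np.load("fit.npy")
cv2.polylines(im,[np.int32(meterhull(s,F[4:]))],True,(0,0,255),1)
cv2.imwrite("pics/w1.png",im)
```

```text
0.975 [0.47546253 0.26974689 0.21818512] [ 2.19929082e-01 -3.13356552e+00  8.72779026e-04] [ 0.43  0.35  1.66 -0.    1.14 -1.28]
```

View pics/w1.png

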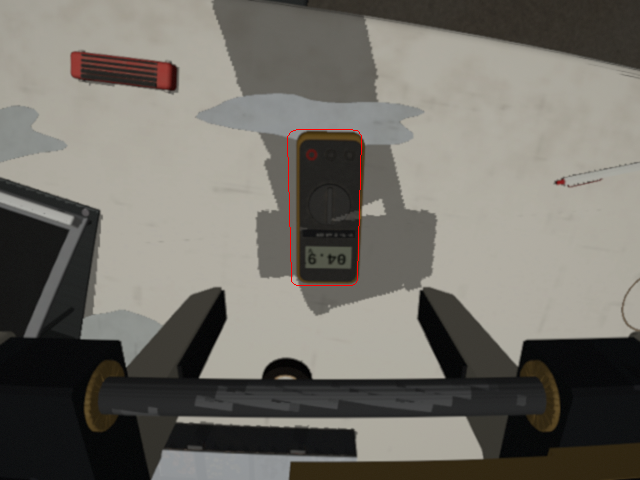

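The wrist view shows the real meter spanning about columns 298–363 and rows 131–285. The predicted outline sits a few pixels to the left, so I'll refit with the wrist view included.

Run:
```python
from h import *
import pickle
d=pickle.load(open("d0.pkl","rb"));d["w"]=pickle.load(open("w1.pkl","rb"))
T=lambda a:np.array(a)/3+[222,165]-[1/3,1/3]; S=lambda a:np.array(a)/2.8+[205,205]-[.32,.32]
mt=T([[36,255],[45,332],[53,405],[117,250],[126,330],[135,395],[75,238],[97,420]])
ms=S([[24,140],[24,160],[75,190],[130,155],[186,115],[185,92],[135,70],[85,95],[32,133]])
mw=np.array([[299,150],[298.5,210],[297,270],[364,150],[362,210],[359,270],[331,131],[327,285]],float)
# sub-pixel wrist edges by gradient: left/right columns
g=cv2.GaussianBlur(d["w"]["frame"],(3,3),0).astype(int)
for r in(160,200,240,270): print(r,[(c,g[r,c].tolist()) for c in range(288,304,2)],[(c,g[r,c].tolist()) for c in range(354,372,2)])
def G(views):
    def g(p):
        o=[]
        for i,(n,Q) in enumerate(views):
            h=meterhull(d[n],p); o+=[cv2.pointPolygonTest(h,tuple(map(float,q)),True)-p[3+i] for q in Q]
        return o
    m=least_squares(g,[.473,.272,.14]+[1]*len(views),diff_step=1e-3);print([v[0] for v in views],m.x.round(4),np.round(m.fun,1));return m.x
A=("top",mt);B=("scene",ms);C=("w",mw)
G([A]);G([B]);G([C]);G([A,C]);G([A,B,C])
```

```text
160 [(288, [94, 101, 103]), (290, [94, 100, 103]), (292, [94, 100, 103]), (294, [93, 99, 101]), (296, [61, 78, 88]), (298, [27, 59, 77]), (300, [28, 38, 43]), (302, [30, 33, 33])] [(354, [31, 34, 35]), (356, [31, 34, 35]), (358, [30, 33, 34]), (360, [29, 37, 41]), (362, [26, 54, 69]), (364, [60, 76, 85]), (366, [91, 98, 100]), (368, [93, 99, 102]), (370, [92, 99, 101])]
200 [(288, [94, 100, 103]), (290, [94, 100, 103]), (292, [95, 101, 103]), (294, [94, 100, 102]), (296, [61, 79, 88]), (298, [29, 59, 76]), (300, [28, 37, 42]), (302, [32, 34, 35])] [(354, [31, 33, 34]), (356, [30, 33, 34]), (358, [28, 35, 38]), (360, [25, 53, 68]), (362, [60, 76, 85]), (364, [93, 100, 102]), (366, [95, 101, 103]), (368, [94, 101, 103]), (370, [94, 100, 102])]
240 [(288, [95, 101, 103]), (290, [95, 101, 103]), (292, [94, 100, 103]), (294, [94, 100, 102]), (296, [63, 80, 89]), (298, [29, 60, 78]), (300, [29, 39, 45]), (302, [31, 34, 35])] [(354, [31, 32, 34]), (356, [29, 34, 37]), (358, [26, 52, 67]), (360, [58, 75, 85]), (362, [92, 99, 102]), (364, [95, 101, 103]), (366, [95, 101, 103]), (368, [95, 101
[... 285 characters left out ...]
2, 98, 101]), (362, [95, 101, 103]), (364, [95, 101, 103]), (366, [95, 101, 103]), (368, [95, 101, 103]), (370, [94, 101, 103])]
['top'] [0.4728 0.2715 0.1081 1.2324] [-0.   0.  -0.1 -0.1  0.2 -0.2  0.1  0.1]
['scene'] [0.4743 0.2746 0.1548 1.3411] [ 0.1 -0.5  0.1  0.5 -0.4 -0.3  0.3 -0.7  0.9]
['w'] [0.4728 0.277  0.1176 2.7919] [ 1.2  0.8 -0.5  1.5  0.2 -0.2 -1.4 -1.6]
['top', 'w'] [0.4728 0.2763 0.1148 1.2525 2.7965] [ 2.1  2.   1.7 -2.2 -1.8 -2.   0.3 -0.2  1.9  1.6  0.4  0.9 -0.6 -1.1
 -1.3 -1.7]
['top', 'scene', 'w'] [0.4732 0.2761 0.1161 1.2526 1.6265 2.7893] [ 2.1  2.   1.6 -2.2 -1.7 -1.9  0.5 -0.3  1.1  0.4 -0.5 -0.3 -0.9 -0.7
 -0.1 -0.7  1.7  2.2  1.8  0.5  0.6 -0.8 -1.2 -1.7 -1.4]
```

{"op": "move_arm", "data": {
  "moves": [
    {"translation": [-0.2, 0.5, -3], "angular": [0, 0, -0.025]},
    {"translation": [0, 0, -5], "angular": [0, 0, 0]},
    {"translation": [0, 0, -5], "angular": [0, 0, 0]},
    {"translation": [0, 0, -3], "angular": [0, 0, 0]},
    {"translation": [0, 0, 0], "angular": [0, 0, 0]}
  ]
}}

```text
clock: 1.65
tool_pos: [0.4695, 0.2776, 0.057]
eef_rot: [0.186, -3.132, 0.002]
force: [-0.2, -0.0, 0.6]
grip_width: 0.999
grasp_force: 0.0
```

{"op": "move_arm", "data": {
  "moves": [
    {"translation": [0, 0, -2], "angular": [0, 0, 0]},
    {"translation": [0, 0, -2], "angular": [0, 0, 0]},
    {"translation": [0, 0, -1], "angular": [0, 0, 0]},
    {"translation": [0, 0, 0], "angular": [0, 0, 0]}
  ]
}}

```text
clock: 2.15
tool_pos: [0.4715, 0.2776, 0.0092]
eef_rot: [-0.186, 3.136, 0.0]
force: [0.3, 0.1, -0.5]
grip_width: 0.998
grasp_force: 0.0
```

{"op": "move_arm", "data": {
  "moves": [
    {"translation": [0.1, -0.2, -0.1], "angular": [0, 0, 0]},
    {"translation": [0, 0, 0], "angular": [0, 0, 0]}
  ]
}}

```text
clock: 2.4
tool_pos: [0.4729, 0.2753, 0.0083]
eef_rot: [-0.185, 3.135, 0.001]
force: [-0.0, 0.2, 0.4]
grip_width: 1.002
grasp_force: 0.0
```

{"op": "move_arm", "data": {
  "moves": [
    {"translation": [0, 0, 0], "angular": [0, 0, 0]},
    {"translation": [0, 0, 0], "angular": [0, 0, 0]},
    {"translation": [0, 0, 0], "angular": [0, 0, 0]},
    {"translation": [0, 0, 0], "angular": [0, 0, 0]},
    {"translation": [0, 0, 0], "angular": [0, 0, 0]}
  ],
  "claw": 5.5,
  "newtons": 30
}}

```text
clock: 3.02
tool_pos: [0.4725, 0.2753, 0.0077]
eef_rot: [0.186, -3.136, -0.0]
force: [0.1, 0.3, 1.2]
grip_width: 0.71
grasp_force: 30.0
```

{"op": "move_arm", "data": {
  "moves": [
    {"translation": [0, 0, 2], "angular": [0, 0, 0]},
    {"translation": [0, 0, 5], "angular": [0, 0, 0]},
    {"translation": [0, 0, 6], "angular": [0, 0, 0]},
    {"translation": [0, 0, 6], "angular": [0, 0, 0]},
    {"translation": [0, 0, 5], "angular": [0, 0, 0]}
  ]
}}

```text
clock: 3.65
tool_pos: [0.4722, 0.2751, 0.2496]
eef_rot: [-0.186, 3.136, 0.0]
force: [-0.3, 0.6, -3.7]
grip_width: 0.708
grasp_force: 30.0
```

{"op": "move_arm", "data": {
  "moves": [
    {"translation": [0, 0, 0], "angular": [0, 0, 0]},
    {"translation": [0, 0, 0], "angular": [0, 0, 0]}
  ]
}}

```text
clock: 3.9
tool_pos: [0.4718, 0.2749, 0.2461]
eef_rot: [0.185, -3.134, 0.001]
force: [-0.2, 0.1, -4.0]
grip_width: 0.705
grasp_force: 30.0
```

```bash
cat >> h.py <<'E'
F=np.load("fit.npy")
def goto(o,P,p=F):
    "cm shift and world rotvec from the measured pose to tool pose at deck point P (mm), tool z = -deck z"
    t=deckw(p,[P])[0]; Rt=R.from_matrix(deckR(p[2]))*R.from_rotvec([0,np.pi,0]); Rc=R.from_rotvec(o["eef_rot"])
    a=(Rt*Rc.inv()).as_rotvec()
    return ((t-o["tool_pos"])*100).round(2), a.round(3)
def indeck(o,p=F): return ((o["tool_pos"]-[p[0],p[1],.03])@deckR(p[2])*1000).round(1)
E
python3 - <<'E'
from h import *
from plant import telemetry, imaging
import pickle
o=telemetry.observe();print(o["tool_pos"],o["force"],goto(o,[79,0,120]))
print(deckR(F[2]).round(3))
s=imaging.snapshot("wrist");pickle.dump(s,open("w2.pkl","wb"));cv2.imwrite("pics/w2.png",s["frame"])
E
```

```text
[0.47179532 0.27489065 0.24611119] [-0.23984702  0.0897378  -4.02621564] (array([  4.73, -30.8 ,  -7.27]), array([-0.019, -0.528, -0.303]))
[[ 0.85   0.191 -0.491]
 [-0.166  0.982  0.096]
 [ 0.5    0.     0.866]]
```

View pics/w2.png

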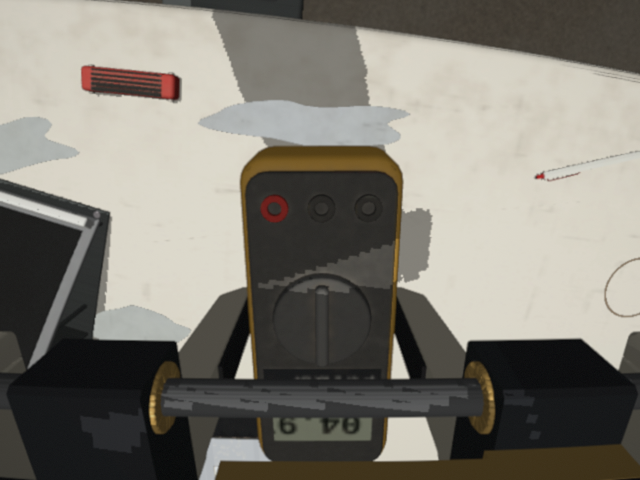

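The meter is held square, foot edge at row ~147 (column 322) and head at row ~462. I'll compare that with the predicted hull to find the grasp offset along the meter.

Run:
```python
from h import *
import pickle
s=pickle.load(open("w2.pkl","rb"))
from plant import telemetry
o=telemetry.observe();Rc=R.from_rotvec(o["eef_rot"]).as_matrix()
M=cv2.Rodrigues(s["rvec"])[0];c=-M.T@s["tvec"];print("cam in tool",(Rc.T@(c-o["tool_pos"])).round(3))
# meter back is 8 mm beyond... back at tool z=+.0077 ; meter x = -tool x
def ray(px,zt):
    u=cv2.undistortPoints(np.array([[px]],float),s["camera_matrix"],s["dist"])[0,0]
    v=Rc.T@M.T@[*u,1];cc=Rc.T@(c-o["tool_pos"]);return ((cc+v*(zt-cc[2])/v[2])*1000).round(1)
for h in(0,10,20,34): print(h,"foot",ray((322,147),.0077-h/1000),"head",ray((322,462),.0077-h/1000),"L",ray((244,210),.0077-h/1000),"R",ray((402,210),.0077-h/1000))
```

```text
cam in tool [ 0.083  0.    -0.166]
0 foot [72.6  0.2  7.7] head [-110.1    0.4    7.7] L [ 43.9 -36.1   7.7] R [44.  37.6  7.7]
10 foot [73.2  0.2 -2.3] head [-99.    0.4  -2.3] L [ 46.2 -34.1  -2.3] R [46.2 35.5 -2.3]
20 foot [ 73.8   0.2 -12.3] head [-87.8   0.4 -12.3] L [ 48.5 -32.  -12.3] R [ 48.5  33.3 -12.3]
34 foot [ 74.7   0.2 -26.3] head [-72.3   0.4 -26.3] L [ 51.6 -29.  -26.3] R [ 51.7  30.3 -26.3]
```

{"op": "move_arm", "data": {
  "moves": [
    {"translation": [0.8, -3.1, -0.7], "angular": [-0.003, -0.075, -0.043]},
    {"translation": [0.8, -5.1, -1.1], "angular": [-0.003, -0.075, -0.043]},
    {"translation": [0.8, -5.1, -1.1], "angular": [-0.003, -0.075, -0.043]},
    {"translation": [0.8, -5.1, -1.1], "angular": [-0.003, -0.075, -0.043]},
    {"translation": [0.8, -5.1, -1.1], "angular": [-0.003, -0.076, -0.043]}
  ]
}}

```text
clock: 4.58
tool_pos: [0.5115, 0.0387, 0.1947]
eef_rot: [0.139, 2.765, -0.053]
force: [0.3, -0.5, -3.4]
grip_width: 0.708
grasp_force: 30.0
```

{"op": "move_arm", "data": {
  "moves": [
    {"translation": [0.4, -4.1, -1.1], "angular": [-0.002, -0.076, -0.044]},
    {"translation": [0.4, -3.2, -1.1], "angular": [-0.002, -0.076, -0.044]},
    {"translation": [0, 0, 0], "angular": [0, 0, 0]},
    {"translation": [0, 0, 0], "angular": [0, 0, 0]}
  ]
}}

```text
clock: 5.08
tool_pos: [0.5202, -0.0324, 0.1739]
eef_rot: [0.251, 2.608, -0.067]
force: [-0.1, 0.2, -2.8]
grip_width: 0.704
grasp_force: 30.0
```

Run:
```python
from h import *
from plant import telemetry, imaging
import pickle
o=telemetry.observe();print(o["clock"],o["tool_pos"],indeck(o),goto(o,[79,0,30]),o["force"],o["joint_pos"].round(2))
s=imaging.snapshot("wrist");pickle.dump(s,open("w3.pkl","wb"))
im=s["frame"].copy()
dk=[[155,56,0],[155,-56,0],[3,-56,0],[3,56,0]]
cl=[[-10,63,16],[0,63,16],[0,-63,16],[-10,-63,16]]
for q in(dk,cl,[[190,67,0],[190,-167,0],[-14,-167,0],[-14,67,0]]): cv2.polylines(im,[np.int32(proj(s,deckw(F,q)))],True,(0,0,255),1)
for x in(45,125): cv2.circle(im,tuple(map(int,proj(s,deckw(F,[[x,-127,F[3]]]))[0])),3,(0,0,255),1)
cv2.imwrite("pics/w3.png",im)
```

```text
5.075 [ 0.5201573  -0.03239396  0.17386776] [ 80.    0.9 119.9] (array([ 4.31, -0.93, -7.84]), array([-0., -0., -0.])) [-0.07389315  0.19745345 -2.8194826 ] [-0.14  0.17  2.13 -0.09  0.31 -1.44]
```

View pics/w3.png

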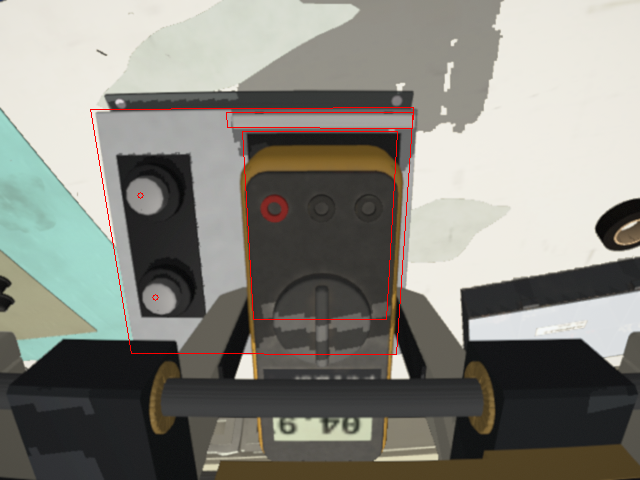

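The overlay matches the stand along the slope. The real keys at (147,195) and (160,297) and the cleat (cols 233–414) sit about 4–6 px right of the prediction, i.e. about 3 mm toward +y, so I'll allow for that and descend along the deck normal.

{"op": "move_arm", "data": {
  "moves": [
    {"translation": [1.2, -0.2, -1.9], "angular": [0, 0, 0]},
    {"translation": [1.2, -0.2, -2.0], "angular": [0, 0, 0]},
    {"translation": [1.2, -0.2, -2.0], "angular": [0, 0, 0]},
    {"translation": [1.0, -0.1, -1.8], "angular": [0, 0, 0]},
    {"translation": [0, 0, 0], "angular": [0, 0, 0]}
  ]
}}

```text
clock: 5.75
tool_pos: [0.5665, -0.0389, 0.0966]
eef_rot: [0.25, 2.608, -0.067]
force: [0.5, -1.0, -2.8]
grip_width: 0.707
grasp_force: 30.0
```

Run:
```python
from h import *
from plant import telemetry, imaging
o=telemetry.observe();print(o["clock"],indeck(o),goto(o,[82,3,14]),goto(o,[82,3,10]),o["force"]@deckR(F[2]),o["force"])
s=imaging.snapshot("scene");c=s["frame"][195:355,305:485];cv2.imwrite("pics/s4.png",cv2.resize(c,None,fx=3.5,fy=3.5,interpolation=cv2.INTER_CUBIC))
```

```text
5.75 [81.8  3.4 29.7] (array([ 0.77, -0.19, -1.35]), array([-0.   ,  0.   , -0.001])) (array([ 0.97, -0.23, -1.69]), array([-0.   ,  0.   , -0.001])) [-0.79490634 -0.83686218 -2.76460865] [ 0.52116004 -0.95405509 -2.79167449]
```

View pics/s4.png

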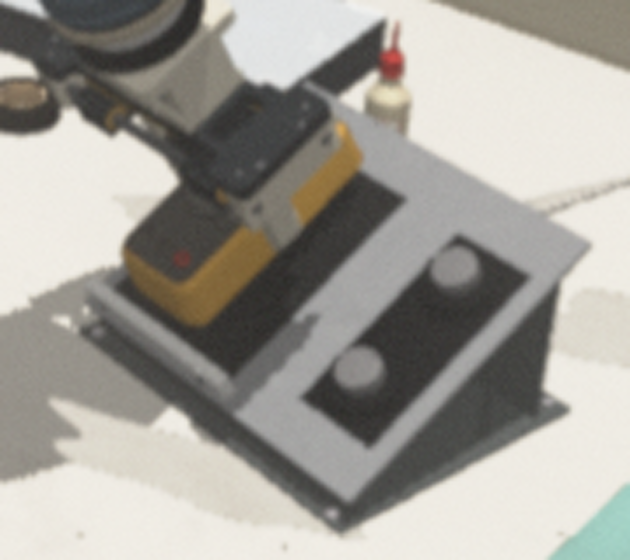

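The meter hovers parallel to the pad, foot (around 190,320) just uphill of the cleat. I'll lower it gently.

{"op": "move_arm", "data": {
  "moves": [
    {"translation": [0.4, -0.1, -0.7], "angular": [0, 0, 0]},
    {"translation": [0.4, -0.1, -0.7], "angular": [0, 0, 0]},
    {"translation": [0, 0, 0], "angular": [0, 0, 0]},
    {"translation": [0.1, 0, -0.17], "angular": [0, 0, 0]},
    {"translation": [0, 0, 0], "angular": [0, 0, 0]}
  ]
}}

```text
clock: 6.42
tool_pos: [0.5755, -0.0418, 0.082]
eef_rot: [0.251, 2.605, -0.067]
force: [0.6, -0.7, -3.5]
grip_width: 0.712
grasp_force: 30.0
```

{"op": "move_arm", "data": {
  "moves": [
    {"translation": [0.05, 0, -0.09], "angular": [0, 0, 0]},
    {"translation": [0, 0, 0], "angular": [0, 0, 0]}
  ]
}}

```text
clock: 6.68
tool_pos: [0.576, -0.0417, 0.0811]
eef_rot: [0.251, 2.605, -0.067]
force: [0.4, -0.7, -3.4]
grip_width: 0.703
grasp_force: 30.0
```

Run:
```python
from h import *
from plant import telemetry
o=telemetry.observe();print(o["clock"],indeck(o),o["force"]@deckR(F[2]),o["wrist_torque"])
```

```text
6.675 [82.6  2.4 11.2] [-1.20143866 -0.64162409 -3.18784057] [ 0.10757757  0.48834441 -0.03019604]
```

Not in contact yet (deck z is 11.2); I'll continue in 1 mm steps.

{"op": "move_arm", "data": {
  "moves": [
    {"translation": [0.05, 0, -0.09], "angular": [0, 0, 0]},
    {"translation": [0, 0, 0], "angular": [0, 0, 0]},
    {"translation": [0.05, 0, -0.09], "angular": [0, 0, 0]},
    {"translation": [0, 0, 0], "angular": [0, 0, 0]}
  ]
}}

```text
clock: 7.18
tool_pos: [0.577, -0.0417, 0.0792]
eef_rot: [0.251, 2.605, -0.067]
force: [0.7, -0.0, -3.2]
grip_width: 0.707
grasp_force: 30.0
```

{"op": "move_arm", "data": {
  "moves": [
    {"translation": [0.05, 0, -0.09], "angular": [0, 0, 0]},
    {"translation": [0, 0, 0], "angular": [0, 0, 0]}
  ]
}}

```text
clock: 7.42
tool_pos: [0.5775, -0.0417, 0.0782]
eef_rot: [0.251, 2.605, -0.067]
force: [0.1, 0.1, -3.6]
grip_width: 0.704
grasp_force: 30.0
```

Run:
```python
from h import *
from plant import telemetry
o=telemetry.observe();print(o["clock"],indeck(o),o["force"]@deckR(F[2]),o["wrist_torque"])
```

```text
7.425 [82.5  2.7  8.1] [-1.70460805  0.11843605 -3.14548464] [0.16568357 0.54683901 0.00201438]
```

{"op": "move_arm", "data": {
  "moves": [
    {"translation": [0.05, 0, -0.09], "angular": [0, 0, 0]},
    {"translation": [0, 0, 0], "angular": [0, 0, 0]}
  ]
}}

```text
clock: 7.68
tool_pos: [0.5778, -0.0417, 0.0778]
eef_rot: [0.251, 2.605, -0.067]
force: [-7.5, 0.5, 6.7]
grip_width: 0.709
grasp_force: 30.0
```

{"op": "move_arm", "data": {
  "moves": [
    {"translation": [0.05, 0, -0.09], "angular": [0, 0, 0]},
    {"translation": [0, 0, 0], "angular": [0, 0, 0]}
  ]
}}

```text
clock: 7.92
tool_pos: [0.5781, -0.0418, 0.0777]
eef_rot: [0.251, 2.604, -0.068]
force: [-19.1, 0.5, 22.6]
grip_width: 0.706
grasp_force: 30.0
```

{"op": "move_arm", "data": {
  "moves": [
    {"translation": [-0.07, 0.01, 0.12], "angular": [0, 0, 0]},
    {"translation": [0, 0, 0], "angular": [0, 0, 0]},
    {"translation": [-0.17, 0.03, -0.1], "angular": [0, 0, 0]},
    {"translation": [-0.17, 0.03, -0.1], "angular": [0, 0, 0]},
    {"translation": [0, 0, 0], "angular": [0, 0, 0]}
  ]
}}

```text
clock: 8.55
tool_pos: [0.5741, -0.041, 0.0754]
eef_rot: [0.251, 2.606, -0.067]
force: [-0.2, 0.8, -3.1]
grip_width: 0.709
grasp_force: 30.0
```

Run:
```python
from h import *
from plant import telemetry
o=telemetry.observe();print(o["clock"],indeck(o),o["force"]@deckR(F[2]),o["wrist_torque"])
```

```text
8.55 [78.1  2.8  7.4] [-1.89073909  0.78722575 -2.50338839] [0.118586   0.54157062 0.02127566]
```

{"op": "move_arm", "data": {
  "moves": [
    {"translation": [-0.13, 0.02, -0.08], "angular": [0, 0, 0]},
    {"translation": [0, 0, 0], "angular": [0, 0, 0]}
  ]
}}

```text
clock: 8.8
tool_pos: [0.5729, -0.0408, 0.0748]
eef_rot: [0.251, 2.605, -0.067]
force: [-1.0, -0.9, -3.5]
grip_width: 0.707
grasp_force: 30.0
```

{"op": "move_arm", "data": {
  "moves": [
    {"translation": [-0.09, 0.02, -0.05], "angular": [0, 0, 0]},
    {"translation": [0, 0, 0], "angular": [0, 0, 0]}
  ]
}}

```text
clock: 9.05
tool_pos: [0.5721, -0.0406, 0.0744]
eef_rot: [0.251, 2.605, -0.067]
force: [0.4, -0.2, -3.6]
grip_width: 0.702
grasp_force: 30.0
```

Run:
```python
from h import *
from plant import telemetry
o=telemetry.observe();print(o["clock"],indeck(o),o["force"]@deckR(F[2]),o["wrist_torque"])
```

```text
9.05 [75.8  2.8  7.5] [-1.4435326  -0.1758047  -3.29453068] [ 0.08688739  0.57915434 -0.04054754]
```

{"op": "move_arm", "data": {
  "moves": [
    {"translation": [-0.09, 0.02, -0.05], "angular": [0, 0, 0]},
    {"translation": [0, 0, 0], "angular": [0, 0, 0]}
  ]
}}

```text
clock: 9.3
tool_pos: [0.5712, -0.0404, 0.0739]
eef_rot: [0.251, 2.605, -0.067]
force: [-0.0, 0.0, -3.3]
grip_width: 0.707
grasp_force: 30.0
```

{"op": "move_arm", "data": {
  "moves": [
    {"translation": [-0.09, 0.02, -0.05], "angular": [0, 0, 0]},
    {"translation": [0, 0, 0], "angular": [0, 0, 0]}
  ]
}}

```text
clock: 9.55
tool_pos: [0.5708, -0.0403, 0.0738]
eef_rot: [0.251, 2.604, -0.067]
force: [1.1, -0.8, -2.2]
grip_width: 0.707
grasp_force: 30.0
```

Run:
```python
from h import *
from plant import telemetry
o=telemetry.observe();print(o["clock"],indeck(o),o["force"]@deckR(F[2]),o["wrist_torque"])
```

```text
9.55 [74.4  2.8  7.6] [-1.56652723e-03 -5.81978245e-01 -2.52671628e+00] [-0.01301462  0.13084248 -0.10239568]
```

{"op": "move_arm", "data": {
  "moves": [
    {"translation": [-0.06, 0.01, -0.03], "angular": [0, 0, 0]},
    {"translation": [0, 0, 0], "angular": [0, 0, 0]}
  ]
}}

```text
clock: 9.8
tool_pos: [0.5708, -0.0403, 0.0739]
eef_rot: [0.251, 2.603, -0.067]
force: [4.5, -2.9, 0.2]
grip_width: 0.706
grasp_force: 30.0
```

{"op": "move_arm", "data": {
  "moves": [
    {"translation": [0.03, 0, -0.05], "angular": [0, 0, 0]},
    {"translation": [0, 0, 0], "angular": [0, 0, 0]}
  ]
}}

```text
clock: 10.05
tool_pos: [0.571, -0.0403, 0.0735]
eef_rot: [0.251, 2.603, -0.067]
force: [1.1, -1.8, 5.9]
grip_width: 0.706
grasp_force: 30.0
```

Run:
```python
from h import *
from plant import telemetry
o=telemetry.observe();print(o["clock"],indeck(o),o["force"]@deckR(F[2]),o["wrist_torque"])
```

```text
10.05 [74.3  2.9  7.4] [ 4.19437731 -1.52482065  4.38263558] [-0.37833125 -0.26611814 -0.34759524]
```

The meter is seated on both cleat and pad. I'll release it.

{"op": "move_arm", "data": {
  "moves": [
    {"translation": [0, 0, 0], "angular": [0, 0, 0]},
    {"translation": [0, 0, 0], "angular": [0, 0, 0]},
    {"translation": [0, 0, 0], "angular": [0, 0, 0]},
    {"translation": [0, 0, 0], "angular": [0, 0, 0]}
  ],
  "claw": 9.0
}}

```text
clock: 10.55
tool_pos: [0.57, -0.0401, 0.0725]
eef_rot: [0.251, 2.605, -0.067]
force: [0.0, 0.1, -0.0]
grip_width: 0.967
grasp_force: 0.0
```

{"op": "move_arm", "data": {
  "moves": [
    {"translation": [-0.5, 0.1, 0.9], "angular": [0, 0, 0]},
    {"translation": [-1.5, 0.3, 2.6], "angular": [0, 0, 0]},
    {"translation": [-2.5, 0.5, 4.3], "angular": [0, 0, 0]},
    {"translation": [-1.5, 0.3, 2.6], "angular": [0, 0, 0]},
    {"translation": [0, 0, 0], "angular": [0, 0, 0]}
  ]
}}

```text
clock: 11.18
tool_pos: [0.5104, -0.0281, 0.1784]
eef_rot: [0.251, 2.602, -0.067]
force: [0.7, 0.2, -0.3]
grip_width: 0.969
grasp_force: 0.0
```

Run:
```python
from h import *
from plant import telemetry, imaging
import pickle
o=telemetry.observe();print(o["clock"],indeck(o),o["force"],goto(o,[125,-124,60]))
s=imaging.snapshot("wrist");pickle.dump(s,open("w5.pkl","wb"));cv2.imwrite("pics/w5.png",s["frame"])
```

```text
11.175 [ 73.2   3.3 129.1] [ 0.66619903  0.16179656 -0.30374667] (array([  5.36, -14.01,  -3.39]), array([ 0.   ,  0.006, -0.   ]))
```

View pics/w5.png

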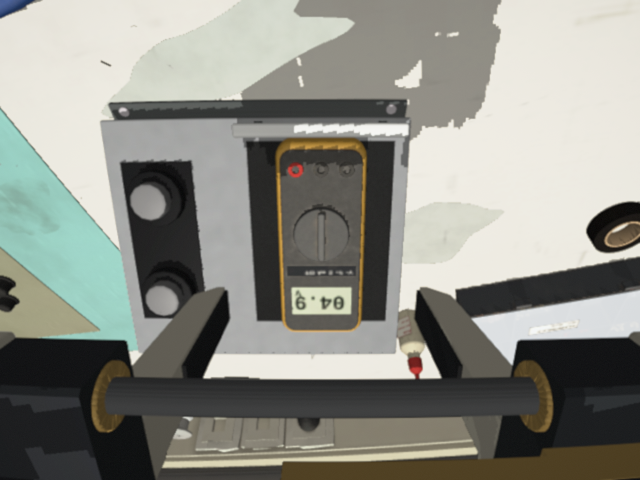

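The meter lies square on the pad with its foot at the cleat, display up the slope. The key tops are at about (151,203) and (165,297), so I'll compute their deck positions.

Run:
```python
from h import *
import pickle
from plant import telemetry
o=telemetry.observe()
s=pickle.load(open("w5.pkl","rb"))
M=cv2.Rodrigues(s["rvec"])[0];c=-M.T@s["tvec"];D=deckR(F[2])
def ray(px,z):
    u=cv2.undistortPoints(np.array([[px]],float),s["camera_matrix"],s["dist"])[0,0]
    v=D.T@M.T@[*u,1];cc=D.T@(c-[F[0],F[1],.03])*1000;return (cc+v*(z-cc[2])/v[2]).round(1)
for z in(18,22,26): print(z,ray((151,203),z),ray((165,297),z))
print("cleat ends",ray((231,125),16),ray((410,124),16),"meter foot/head top",ray((321,139),34),ray((320,331),34))
for P in([125,-124,60],[125,-124,28],[45,-124,40]): print(P,goto(o,P))
```

```text
18 [  47.3 -123.5   18. ] [ 124.4 -122.6   18. ]
22 [  46.4 -121.6   22. ] [ 122.4 -120.8   22. ]
26 [  45.6 -119.8   26. ] [ 120.5 -119.    26. ]
cleat ends [ -8. -60.  16.] [-8.8 65.7 16. ] meter foot/head top [ 0.9  3.2 34. ] [145.2   2.5  34. ]
[125, -124, 60] (array([  5.35, -14.  ,  -3.27]), array([ 0.   ,  0.004, -0.   ]))
[125, -124, 28] (array([  6.92, -14.31,  -6.04]), array([ 0.   ,  0.004, -0.   ]))
[45, -124, 40] (array([ -0.47, -12.87,  -9.  ]), array([ 0.   ,  0.004, -0.   ]))
```

{"op": "move_arm", "data": {
  "moves": [
    {"translation": [1.3, -3.5, -0.4], "angular": [0, 0, 0]},
    {"translation": [1.4, -3.5, -0.5], "angular": [0, 0, 0]},
    {"translation": [1.4, -3.5, -1.1], "angular": [0, 0, 0]},
    {"translation": [1.3, -3.5, -1.3], "angular": [0, 0, 0]},
    {"translation": [0, 0, 0], "angular": [0, 0, 0]}
  ],
  "claw": 0,
  "newtons": 20
}}

```text
clock: 11.85
tool_pos: [0.564, -0.1702, 0.1408]
eef_rot: [0.256, 2.608, -0.067]
force: [-0.0, 0.7, 0.5]
grip_width: 0.481
grasp_force: 0.0
```

{"op": "move_arm", "data": {
  "moves": [
    {"translation": [0.5, -0.1, -0.9], "angular": [0, 0, 0]},
    {"translation": [0.5, -0.1, -0.9], "angular": [0, 0, 0]},
    {"translation": [0.4, -0.1, -0.6], "angular": [0, 0, 0]},
    {"translation": [0, 0, 0], "angular": [0, 0, 0]},
    {"translation": [0, 0, 0], "angular": [0, 0, 0]}
  ]
}}

```text
clock: 12.48
tool_pos: [0.5782, -0.171, 0.1198]
eef_rot: [0.251, 2.605, -0.067]
force: [0.3, 0.5, -0.8]
grip_width: 0.003
grasp_force: 0.0
```

Run:
```python
from h import *
from plant import telemetry,imaging
o=telemetry.observe();print(o["clock"],indeck(o),o["force"]@deckR(F[2]),goto(o,[125,-124,22]))
s=imaging.snapshot("scene");c=s["frame"][195:355,305:485];cv2.imwrite("pics/s6.png",cv2.resize(c,None,fx=3.5,fy=3.5,interpolation=cv2.INTER_CUBIC))
```

```text
12.475 [ 125.2 -124.    31.4] [-0.27932341  0.51475258 -0.81461131] (array([ 0.44, -0.08, -0.83]), array([ 0.   ,  0.003, -0.   ]))
```

View pics/s6.png

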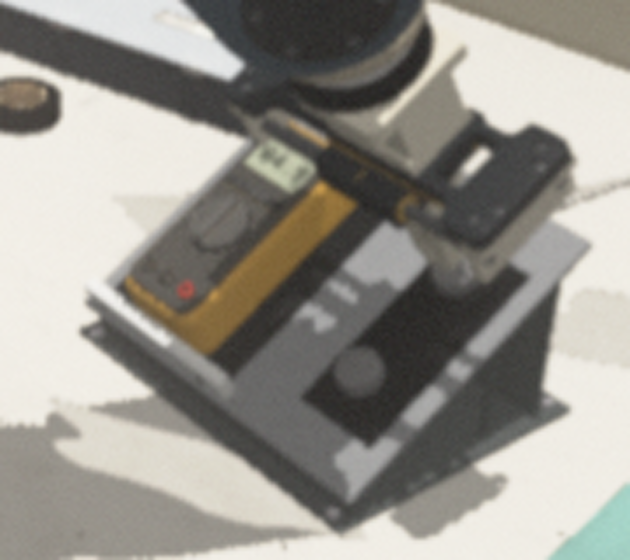

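The closed fingers are right above the upper key, and the body is clear of the meter. Pressing in small steps.

{"op": "move_arm", "data": {
  "moves": [
    {"translation": [0.2, -0.04, -0.35], "angular": [0, 0, 0]},
    {"translation": [0.15, -0.03, -0.26], "angular": [0, 0, 0]},
    {"translation": [0, 0, 0], "angular": [0, 0, 0]}
  ]
}}

```text
clock: 12.9
tool_pos: [0.5816, -0.1718, 0.1133]
eef_rot: [0.251, 2.605, -0.067]
force: [-0.2, 0.4, 0.2]
grip_width: 0.006
grasp_force: 0.0
```

{"op": "move_arm", "data": {
  "moves": [
    {"translation": [0.1, -0.02, -0.17], "angular": [0, 0, 0]},
    {"translation": [0, 0, 0], "angular": [0, 0, 0]}
  ]
}}

```text
clock: 13.15
tool_pos: [0.5826, -0.1721, 0.1118]
eef_rot: [0.251, 2.605, -0.067]
force: [-1.6, -0.0, 1.7]
grip_width: 0.01
grasp_force: 0.9
```

{"op": "move_arm", "data": {
  "moves": [
    {"translation": [0.1, -0.02, -0.17], "angular": [0, 0, 0]},
    {"translation": [0, 0, 0], "angular": [0, 0, 0]}
  ]
}}

```text
clock: 13.4
tool_pos: [0.5836, -0.1722, 0.1101]
eef_rot: [0.251, 2.605, -0.067]
force: [-3.2, 0.3, 3.4]
grip_width: 0.007
grasp_force: 1.5
```

Run:
```python
from h import *
from plant import telemetry
o=telemetry.observe();print(o["clock"],indeck(o),o["force"]@deckR(F[2]))
```

```text
13.4 [ 125.2 -124.2   20.2] [-1.09083481 -0.35818047  4.512357  ]
```

{"op": "move_arm", "data": {
  "moves": [
    {"translation": [0.1, -0.02, -0.17], "angular": [0, 0, 0]},
    {"translation": [0, 0, 0], "angular": [0, 0, 0]}
  ]
}}

```text
clock: 13.65
tool_pos: [0.5846, -0.1724, 0.1083]
eef_rot: [0.251, 2.605, -0.067]
force: [-1.9, 0.7, 2.3]
grip_width: 0.005
grasp_force: 2.1
```

{"op": "move_arm", "data": {
  "moves": [
    {"translation": [0.1, -0.02, -0.17], "angular": [0, 0, 0]},
    {"translation": [0, 0, 0], "angular": [0, 0, 0]}
  ]
}}

```text
clock: 13.9
tool_pos: [0.5853, -0.1725, 0.1072]
eef_rot: [0.251, 2.605, -0.067]
force: [-13.2, 1.4, 15.0]
grip_width: 0.008
grasp_force: 9.9
```

Run:
```python
from h import *
from plant import telemetry
o=telemetry.observe();print(o["clock"],indeck(o),o["force"]@deckR(F[2]))
```

```text
13.9 [ 125.3 -124.2   16.8] [-3.96834931 -1.16165777 19.60171312]
```

The hard stop came at the expected full travel (about 5 N just before it), so the upper key bottomed. I'll release it and go to the lower key.

{"op": "move_arm", "data": {
  "moves": [
    {"translation": [-0.5, 0.1, 0.9], "angular": [0, 0, 0]},
    {"translation": [-0.8, 0.15, 1.3], "angular": [0, 0, 0]},
    {"translation": [0, 0, 0], "angular": [0, 0, 0]},
    {"translation": [-3.4, 0.66, -2.0], "angular": [0, 0, 0]},
    {"translation": [-3.4, 0.66, -2.0], "angular": [0, 0, 0]}
  ]
}}

```text
clock: 14.52
tool_pos: [0.5148, -0.1578, 0.0942]
eef_rot: [0.249, 2.604, -0.062]
force: [0.5, 1.0, -0.4]
grip_width: 0.004
grasp_force: 0.0
```

{"op": "move_arm", "data": {
  "moves": [
    {"translation": [0, 0, 0], "angular": [0, 0, 0]},
    {"translation": [0, 0, 0], "angular": [0, 0, 0]}
  ]
}}

```text
clock: 14.78
tool_pos: [0.5173, -0.1586, 0.0957]
eef_rot: [0.249, 2.601, -0.062]
force: [0.1, 0.5, 1.2]
grip_width: 0.004
grasp_force: 0.0
```

Run:
```python
from h import *
from plant import telemetry
o=telemetry.observe();print(o["clock"],indeck(o),o["force"]@deckR(F[2]),goto(o,[45,-124,24]))
```

```text
14.775 [  59.4 -123.5   41.6] [0.60776363 0.49587601 0.99109156] (array([-0.37,  0.02, -2.24]), array([-0.003,  0.007, -0.002]))
```

{"op": "move_arm", "data": {
  "moves": [
    {"translation": [-0.8, 0.1, -0.5], "angular": [0, 0.007, 0]},
    {"translation": [-0.4, 0.1, -0.25], "angular": [0, 0, 0]},
    {"translation": [0.4, -0.1, -0.7], "angular": [0, 0, 0]},
    {"translation": [0.4, -0.08, -0.7], "angular": [0, 0, 0]},
    {"translation": [0, 0, 0], "angular": [0, 0, 0]}
  ]
}}

```text
clock: 15.4
tool_pos: [0.5138, -0.1579, 0.0752]
eef_rot: [0.25, 2.612, -0.063]
force: [0.3, -0.5, -0.4]
grip_width: 0.001
grasp_force: 0.0
```

Run:
```python
from h import *
from plant import telemetry
o=telemetry.observe();print(o["clock"],indeck(o),o["force"]@deckR(F[2]),goto(o,[45,-124,22]))
```

```text
15.4 [  46.1 -123.4   25.6] [ 0.15593744 -0.42452691 -0.55456673] (array([ 0.08, -0.07, -0.37]), array([-0.003, -0.004, -0.002]))
```

{"op": "move_arm", "data": {
  "moves": [
    {"translation": [0.08, -0.05, -0.35], "angular": [0, 0, 0]},
    {"translation": [0, 0, 0], "angular": [0, 0, 0]}
  ]
}}

```text
clock: 15.65
tool_pos: [0.5146, -0.1581, 0.073]
eef_rot: [0.251, 2.615, -0.064]
force: [-0.2, 0.5, -0.2]
grip_width: 0.005
grasp_force: 0.0
```

{"op": "move_arm", "data": {
  "moves": [
    {"translation": [0.1, -0.02, -0.17], "angular": [0, 0, 0]},
    {"translation": [0, 0, 0], "angular": [0, 0, 0]}
  ]
}}

```text
clock: 15.9
tool_pos: [0.5156, -0.1583, 0.0716]
eef_rot: [0.251, 2.616, -0.064]
force: [-1.9, -1.4, 1.4]
grip_width: 0.006
grasp_force: 1.1
```

{"op": "move_arm", "data": {
  "moves": [
    {"translation": [0.1, -0.02, -0.17], "angular": [0, 0, 0]},
    {"translation": [0, 0, 0], "angular": [0, 0, 0]}
  ]
}}

```text
clock: 16.15
tool_pos: [0.5168, -0.1584, 0.0702]
eef_rot: [0.251, 2.617, -0.064]
force: [-3.2, -0.3, 1.4]
grip_width: 0.006
grasp_force: 1.6
```

{"op": "move_arm", "data": {
  "moves": [
    {"translation": [0.05, -0.01, -0.09], "angular": [0, 0, 0]},
    {"translation": [0, 0, 0], "angular": [0, 0, 0]}
  ]
}}

```text
clock: 16.4
tool_pos: [0.5174, -0.1584, 0.0696]
eef_rot: [0.251, 2.617, -0.064]
force: [-4.0, -0.1, 1.9]
grip_width: 0.004
grasp_force: 1.9
```

Run:
```python
from h import *
from plant import telemetry
o=telemetry.observe();print(o["clock"],indeck(o),o["force"]@deckR(F[2]))
```

```text
16.4 [  46.4 -123.3   18.9] [-2.45112654 -0.85769155  3.59426524]
```

{"op": "move_arm", "data": {
  "moves": [
    {"translation": [0.05, -0.01, -0.12], "angular": [0, 0, 0]},
    {"translation": [0, 0, 0], "angular": [0, 0, 0]}
  ]
}}

```text
clock: 16.65
tool_pos: [0.5181, -0.1585, 0.0688]
eef_rot: [0.252, 2.618, -0.064]
force: [-4.9, -0.3, 2.6]
grip_width: 0.003
grasp_force: 2.2
```

{"op": "move_arm", "data": {
  "moves": [
    {"translation": [0.05, -0.01, -0.12], "angular": [0, 0, 0]},
    {"translation": [0, 0, 0], "angular": [0, 0, 0]}
  ]
}}

```text
clock: 16.9
tool_pos: [0.5186, -0.1586, 0.0681]
eef_rot: [0.252, 2.618, -0.064]
force: [-8.8, 1.1, 7.0]
grip_width: 0.007
grasp_force: 5.4
```

Run:
```python
from h import *
from plant import telemetry
o=telemetry.observe();print(o["clock"],indeck(o),o["force"]@deckR(F[2]),o["joint_pos"])
```

```text
16.9 [  46.7 -123.2   17. ] [-4.1738858  -0.55692064 10.49208647] [-0.44698843  0.43201166  2.14324604  1.07682633  0.14240573 -2.86661103]
```

Force jumped to 10 N, above the 5 N for full travel, so the lower key is bottomed. Joint 6 is close to its limit, so I'll retract gently.

{"op": "move_arm", "data": {
  "moves": [
    {"translation": [-0.2, 0.04, 0.35], "angular": [0, 0, 0]},
    {"translation": [-0.2, 0.04, 0.5], "angular": [0, 0, 0]},
    {"translation": [-0.2, 0.04, 0.6], "angular": [0, 0, 0]},
    {"translation": [0, 0, 0.5], "angular": [0, 0, 0]},
    {"translation": [0, 0, 0], "angular": [0, 0, 0]}
  ]
}}

```text
clock: 17.52
tool_pos: [0.5135, -0.1576, 0.088]
eef_rot: [0.251, 2.617, -0.065]
force: [0.3, 0.1, -0.3]
grip_width: 0.003
grasp_force: 0.0
```

Run:
```python
from h import *
from plant import telemetry
o=telemetry.observe();print(o["clock"],indeck(o),o["force"]@deckR(F[2]),o["joint_pos"].round(3),o["joint_velocities"].round(2))
```

```text
17.525 [  52.1 -123.3   36.9] [ 0.09689746  0.12112981 -0.43888075] [-0.451  0.38   2.149  0.847  0.17  -2.637] [-0.    0.01  0.01  0.03 -0.   -0.03]
```

{"op": "move_arm", "data": {
  "moves": [
    {"translation": [0, 0, 2], "angular": [0, 0, 0]},
    {"translation": [0, -1, 4], "angular": [0, 0, 0]},
    {"translation": [0, -2, 4], "angular": [0, 0, 0]},
    {"translation": [0, -2, 4], "angular": [0, 0, 0]},
    {"translation": [0, 0, 0], "angular": [0, 0, 0]}
  ]
}}

```text
clock: 18.15
tool_pos: [0.5142, -0.209, 0.2306]
eef_rot: [0.252, 2.613, -0.067]
force: [-0.1, 0.2, -0.1]
grip_width: 0.005
grasp_force: 0.0
```

Run:
```python
from h import *
from plant import telemetry,imaging
import pickle
o=telemetry.observe();print(o["clock"],indeck(o),o["force"],o["joint_pos"].round(2))
d=pickle.load(open("d0.pkl","rb"))
s=imaging.snapshot("scene");t=imaging.snapshot("top")
def yel(f,roi):
    m=cv2.inRange(cv2.cvtColor(f,cv2.COLOR_BGR2HSV),(12,110,60),(32,255,255));k=np.zeros_like(m);k[roi]=m[roi];ys,xs=k.nonzero();return len(xs),(xs.min(),xs.max(),ys.min(),ys.max()) if len(xs) else None
print("scene yellow",yel(s["frame"],np.s_[200:340,300:480]),"top",yel(t["frame"],np.s_[150:290,340:480]))
a=np.arange(8);box=np.array([[x,y,z] for x in(0,150) for y in(-30,36) for z in(0,34)])
for n,q in(("scene",s),("top",t)):
    p=proj(q,deckw(F,box));print(n,"expected",p.min(0).round(),p.max(0).round())
# bystanders: compare patches with start (top: hex, driver, tape)
for n,(c,r) in dict(hex=(338,316),driver=(449,310),tape=(257,187)).items():
    A=d["top"]["frame"][r-14:r+14,c-24:c+24].astype(int);B=t["frame"][r-14:r+14,c-24:c+24].astype(int);print(n,abs(A-B).mean().round(2))
```

```text
18.15 [ 132.6 -173.6  155.1] [-0.12240799  0.24508699 -0.14618717] [-0.56  0.15  1.99  0.35  0.54 -2.2 ]
scene yellow (891, (np.int64(341), np.int64(409), np.int64(238), np.int64(294))) top (462, (np.int64(365), np.int64(475), np.int64(193), np.int64(270)))
scene expected [336. 225.] [411. 298.]
top expected [362. 192.] [403. 263.]
hex 9.33
driver 66.93
tape 9.88
```

Run:
```python
from h import *
from plant import imaging
import pickle
d=pickle.load(open("d0.pkl","rb"));s=imaging.snapshot("scene");t=imaging.snapshot("top")
def cen(f,lo,hi,roi):
    m=cv2.inRange(cv2.cvtColor(f[roi],cv2.COLOR_BGR2HSV),lo,hi);M=cv2.moments(m,True);return M["m00"],round(M["m10"]/max(M["m00"],1),1),round(M["m01"]/max(M["m00"],1),1)
for n,lo,hi,roi in(("driver",(100,120,40),(125,255,255),np.s_[350:400,345:440]),("hex",(170,110,60),(180,255,255),np.s_[290:325,245:300]),("tape",(0,0,0),(180,255,70),np.s_[212:236,295:328])):
    print(n,cen(d["scene"]["frame"],lo,hi,roi),cen(s["frame"],lo,hi,roi))
```

```text
driver (33.0, 35.2, 21.8) (81.0, 34.4, 21.5)
hex (0.0, 0.0, 0.0) (0.0, 0.0, 0.0)
tape (142.0, 17.8, 13.0) (3.0, 20.7, 16.3)
```

Run:
```python
from h import *
from plant import imaging,telemetry
import pickle
d=pickle.load(open("d0.pkl","rb"))
for v,P in(("scene",dict(driver=(375,369),hex=(271,307),tape=(311,225))),("top",dict(hex=(338,316),tape=(257,187)))):
    f=imaging.snapshot(v)["frame"];a=d[v]["frame"]
    for n,(c,r) in P.items():
        T=a[r-13:r+13,c-22:c+22];r_=cv2.minMaxLoc(cv2.matchTemplate(f[r-23:r+23,c-32:c+32],T,cv2.TM_CCOEFF_NORMED));print(v,n,round(r_[1],3),np.subtract(r_[3],10))
print(telemetry.observe()["clock"])
```

```text
scene driver 0.733 [-1 -1]
scene hex 0.999 [0 0]
scene tape 0.999 [0 0]
top hex 0.998 [0 0]
top tape 0.998 [0 0]
18.45
```

Hex set and tape have not moved. The driver patch looks shadowed by the arm, so I'll move the arm aside and recheck.

{"op": "move_arm", "data": {
  "moves": [
    {"translation": [-1, 0, 5], "angular": [0, 0, 0]},
    {"translation": [-1, 2, 4], "angular": [0, 0, 0]},
    {"translation": [-1, 5, 2], "angular": [0, 0, 0]},
    {"translation": [-1, 5, 0], "angular": [0, 0, 0]},
    {"translation": [-1, 5, 0], "angular": [0, 0, 0]}
  ]
}}

```text
clock: 19.08
tool_pos: [0.4622, -0.0358, 0.3371]
eef_rot: [0.252, 2.618, -0.064]
force: [1.3, -0.1, -0.1]
grip_width: 0.011
grasp_force: 0.0
```

{"op": "move_arm", "data": {
  "moves": [
    {"translation": [-1, 5, 0], "angular": [0, 0, 0]},
    {"translation": [-1, 5, 0], "angular": [0, 0, 0]},
    {"translation": [-1, 5, 0], "angular": [0, 0, 0]},
    {"translation": [-1, 4, 0], "angular": [0, 0, 0]},
    {"translation": [0, 0, 0], "angular": [0, 0, 0]}
  ]
}}

```text
clock: 19.7
tool_pos: [0.422, 0.1552, 0.3366]
eef_rot: [0.245, 2.62, -0.063]
force: [-0.6, -0.8, 0.2]
grip_width: 0.004
grasp_force: 0.0
```

Run:
```python
from h import *
from plant import imaging,telemetry
import pickle
d=pickle.load(open("d0.pkl","rb"))
for v,P in(("scene",dict(driver=(375,369))),("top",dict(driver=(449,310)))):
    f=imaging.snapshot(v)["frame"];a=d[v]["frame"]
    for n,(c,r) in P.items():
        T=a[r-13:r+13,c-22:c+22];r_=cv2.minMaxLoc(cv2.matchTemplate(f[r-23:r+23,c-32:c+32],T,cv2.TM_CCOEFF_NORMED));print(v,n,round(r_[1],3),np.subtract(r_[3],10))
o=telemetry.observe();print(o["clock"],o["tool_pos"],o["joint_pos"].round(2),o["force"])
```

```text
scene driver 0.999 [0 0]
top driver 0.997 [0 0]
19.8 [0.42261272 0.1528016  0.33680995] [ 0.42 -0.15  2.   -0.37  0.89 -0.79] [ 0.21788691 -0.0887666   0.65568762]
```

All three bystanders are undisturbed, so I'll hand the job in.

```bash
python3 -c "
from plant import ticket; print(ticket.finish_job())"
```

```text
the job is handed in; nothing more can be done
None
```

The job is handed in at about 20 s: the meter lies on the pad with its foot against the cleat, the upper and then the lower key were pressed fully down and released, and the hex set, screwdriver and tape have not moved.

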